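Lock the control-case lid with the flat screwdriver

ROBOT

A 7-joint arm with a two-finger parallel gripper is mounted at the origin on the work surface. World frame = base frame: x ahead of the robot, y to its left, z up, the work surface at z = 0. Lengths are in m, angles in rad, forces in N, time in s.
With the tool pointing down it reaches from about 0.425 to 0.95 m from the base axis. Payload 16.7 kg.
Tool frame: the origin (TCP) lies midway between the tips of the shut fingers; the grasp point (between the pads) lies 19 mm behind it (ctrl.grip_point_offset is the distance from the TCP to the grasp point, in m); z points along the fingers, y is the line along which they close (so a half turn about z gives the same grasp; the last joint's range is limited). The gripper opens to 94 mm and grips with 3 to 60 N. Pads are 16 mm wide; open, the fingers measure 119 mm over their backs; the gripper's body (75 mm by 177 mm) begins 78 mm behind the grasp point.
Start: joints at [-1.27, 0.426, 0.074, 1.606, -0.034, 1.111, -0.067], TCP at [0.293, 0.608, 0.205] pointing down, gripper open.
Joint ranges: [-2.85, 2.85], [-0.5, 2.14], [-1.23, 1.37], [0.21, 2.46], [-1.02, 4.16], [0.16, 2.05], [-2.73, 2.73]. Speed limits (rad/s): [1.89, 1.89, 2.39, 2.39, 3.01, 3.01, 3.01].

INTERFACE

Orientations are given as a rotation vector (axis times angle).
In Python, from rig import ctrl gives the robot as it stands.
- The arm moves only by the shell command python3 -m creep 'ROWS'. ROWS is a JSON object of lists of equal length, an entry for each row: "travel": the shift along the tool's x, y, z normalised to -1 to 1, where 1 is 25 mm, a list of three; "twist": the turn, a rotation vector about the tool's x, y, z normalised to -1 to 1, where 1 is 8 degrees, a list of three; "hand": the opening, from -1 (shut) to 1 (fully open). In form: {"travel": [[x, y, z], ...], "twist": [[rx, ry, rz], ...], "hand": [hand, ...]}. A call has 1 to 20 rows; each row shifts and turns the commanded pose from where the row before left it, along the tool's axes as they then stand; what a row does not reach is not made up. A row lasts 1/8 s, in which the tool goes at most 62.5 mm and 10.7 degrees, less where a joint would pass 70% of its speed; a pose out of reach is approached as far as the arm can. A call with a number of a shift or a turn outside -1 to 1 is refused whole. A call with a gripper value outside its range is refused whole. The fingers move at their own pace and stop on an object; the grip force is fixed at half the most. Time passes only in rows, so rows that do not move let the fingers close. It gives the time, the measured TCP pose, the force, the opening and the grip force at its end, in the units of the state.
- ctrl.state(): the state, without advancing time (a new reading comes with each control period).
- ctrl.capture(name): name is "side" or "top" or "wrist"; returns the picture (480x640x3 uint8, red, green, blue); there is no depth.
- ctrl.camera_info(name): a dict with "fx", "fy", "cx", "cy" (pixels), "eye" and "orientation" of the camera in the world. Camera axes: x right, y down, z forward; pixel columns grow to the right and rows downward; lengths in m; the calibration is good to about 2 mm. A picture is of the moment at which its call begins: read the wrist's pose just before it. camera_info takes no time and is no camera call; for the wrist camera it gives the pose at the moment of the call.
- ctrl.hand_in(): hands the job in; it is judged then, once.
The state is a dict: "time_s": time; "joint_positions": joint angles; "qvel": joint speeds; "effort": joint torques, N m; "tcp_pos": TCP position; "ee_rot": TCP orientation; "wrist_force": force on the tool from outside, world axes, zero at the start; "wrist_torque": the same for the moment, N m; "gripper_width": opening from 0.0 (shut) to 1.0 (fully open); "grasp_force": force on a finger pad.
Only numpy, scipy, OpenCV 4.12 (cv2) and the standard library are available. Lean on these libraries where they do the work, as an engineer would, in place of code of your own. Each camera call takes 0.05 s, during which the arm holds its last target. There are 200 camera calls.

TASK

One of the two slotted push-and-turn fasteners on the white control case is still open. Take the wide flat-bladed screwdriver from the rack, push its blade in the slot of the open fastener and, keeping it pushed down, turn it clockwise until it locks and springs back up, then hang the same screwdriver upright in the free hole of the rack. Do not touch the fastener with the fingers, leave the other fastener locked, and leave the other tools and the things on the counter where they are.

Things in the scene. Friction and masses are not known exactly. Their poses are not given: they have to be found in the camera images.
- case: White plastic control case lying flat, fixed to the counter, 124 x 244 x 45 mm (x, y, z). Origin: centre of its underside, z up, y along its long side. Two round white bosses stand on its lid, 140 mm apart along y; either one may be the open fastener.
- open_slot: Steel head of the OPEN fastener, a 26 mm disc with a closed straight slot 16 mm long, 4.5 mm wide, 4.5 mm deep, centred on its axis. Origin on the axis, 23 mm below the head's top face; z up, y along the slot. At rest its top is 68 mm above the counter. Open: slot within about 20 degrees of the case's long side; locked: roughly across it.
- open_slot_top (a point): Centre of the open fastener's slot, level with the head's top face; axes as open_slot. The head sits in a fixed white boss, a ring of 44 mm outer and 33 mm inner diameter, its rim 22 mm above the lid and 1 mm below the head's top at rest.
- open_screw (a joint): Turn of the open fastener (rad), growing clockwise seen from above; friction 0.05 N m. It starts at 0 to 0.3, its end stop is at 1.45. A hidden tooth blocks it from about 0.38 to 1.12 unless the head is pushed down by 3.5 mm or more. Locked: past 1.12 with the head back up. The blade has up to 0.2 rad of play in the slot, either way.
- open_plunger (a joint): How far the open fastener's head is pushed down (m): 0 at rest, 0.007 at its stop. Spring: 6.4 N before it moves, then 0.8 N more per mm, 12 N at the stop. Let go anywhere but at the tooth it springs back up to 0.
- shut_screw (a joint): Turn of the other fastener, which looks the same, in the other boss; it starts locked (1.2 to 1.42, slot across the case) and must stay so.
- rack: Wooden rack fixed to the counter, 70 x 230 mm, its top plate (8 mm thick) 105 mm above the counter, open below at front and back so that the bits are seen. Origin: centre of its underside, y along the row of three round holes of 21 mm diameter, 75 mm apart.
- rack_hole0 (a point): Centre of the mouth of a rack hole, on the plate's top face, at y = -75 mm of the rack. Each hole holds one of the three tools at the start, in any order.
- rack_hole1 (a point): The same for the middle hole.
- rack_hole2 (a point): The same for the hole at y = +75 mm.
- flat_driver: The screwdriver, 130 g, hung bit down in a rack hole. Origin: centre of the blade's edge (13 mm above the counter when hung); z up. Blade 3 (x) x 13 (y) mm, 12 mm high; 9 mm shaft; 16 mm neck, tapered at its foot, z 78 to 92; 34 mm collar, z 92 to 96, resting on the plate; square handle 28 x 28 mm, z 96 to 146, flats facing x and y; on its top a steel rib along the blade (y).
- nut_driver: Look-alike tool of the same length and handle: a nut driver ending in an 18 mm round socket, too big for the slot; a round steel disc on its handle's top. Axes as flat_driver.
- awl: Look-alike tool of the same length and handle: an awl with a pointed round tip, which cannot turn the fastener; its handle's top is plain. Axes as flat_driver.
- mug: White mug, 78 mm wide, 90 mm high, on the counter beyond the case and rack. Origin under its centre.
- soap: Amber soap bottle, 60 mm in diameter, 150 mm high. Origin under its centre.
- jar: White jar, 80 mm in diameter, 90 mm high. Origin under its centre.
- bowl: Steel bowl, 120 mm across, 50 mm high. Origin under its centre.
- wrench: Steel wrench, 180 mm long, lying on the counter to the right of the rack. Origin under its middle.
- spare_knob: Grey plastic knob, 40 mm across, 24 mm high, standing on the counter in front, between the rack and the case. Origin under its centre.
Mind the look-alikes: they are no part of the job. Several things look just like the rack: the one meant starts farthest from the robot's base. Leave any turquoise look-alike of the flat_driver alone.

How it is judged:
On the way, in this order (a step that is already met when the one before it is completed fails the run):
1. the flat screwdriver is lifted out of the rack (distance of flat_driver from where it was at the start of the episode above 0.05 m), for 0.1 s.
2. its blade sits in the slot of the open fastener, at least 3 mm deep, and pushes the head down by at least 3 mm (value of joint open_plunger above 0.003 m and z of flat_driver in the frame of open_slot_top below -0.003 m and contact force between flat_driver and open_slot above 3 N and value of joint open_screw below 0.6 rad), for 0.1 s.
3. the fastener is turned past its tooth (1.12 rad) while the seated blade still pushes it down by at least 2 mm (value of joint open_screw above 1.12 rad and value of joint open_plunger above 0.002 m and z of flat_driver in the frame of open_slot_top below -0.003 m), for 0.05 s.
At the end, for the whole second after the job is handed in: Both fasteners are locked (turned past 1.08 rad), the driven one's head back up to within 1 mm; the flat screwdriver hangs at rest in a rack hole, its blade tip within 12 mm of the hole's axis and no more than 5 mm above its hung height, within 7 degrees of upright (value of joint each of open_screw, shut_screw above 1.08 rad and value of joint open_plunger below 0.001 m and (horizontal distance between flat_driver and rack_hole0 below 0.012 m or horizontal distance between flat_driver and rack_hole1 below 0.012 m or horizontal distance between flat_driver and rack_hole2 below 0.012 m) and z of flat_driver in the frame of rack below 0.018 m and angle between flat_driver's own z axis and vertical below 0.12 rad and linear speed of flat_driver below 0.02 m/s); the robot touches nothing.
It fails at once if the fingers touch the open fastener's head (contact force between the fingers and open_slot above 0.5 N).
It fails at once if the other fastener is unlocked (value of joint shut_screw below 1.08 rad).
It fails at once if another tool is taken out or moved by more than 20 mm (distance of any of nut_driver, awl from where it was at the start of the episode above 0.02 m).
It fails at once if a thing on the counter is moved by more than 30 mm (distance of any of mug, soap, jar, bowl, wrench, spare_knob from where it was at the start of the episode above 0.03 m).
It also fails if it takes over 72 s, if anything falls off the work surface, if the arm or the gripper's body presses on something with over 40 N, if the wrist force passes 120 N, or if a joint passes its speed limit or range.

## Working session

There is one attempt and no reset: what is moved stays moved. The work goes in short steps, Python scripts to look and compute and a shell command to move; the robot and the scene stay as the last step left them, time stands still between calls to the robot, and variables do not carry over. Pictures are saved under pics/ and viewed, at most 10 in all, crops included, and the job is handed in when it is done.

```bash
mkdir -p pics; ls; python3 - <<'E'
from rig import ctrl
import cv2,json
for n in("side","top"):
    im=ctrl.capture(n); cv2.imwrite(f"pics/{n}0.png",im[:,:,::-1]); print(n,ctrl.camera_info(n))
print(ctrl.camera_info("wrist")); print(ctrl.state(), ctrl.grip_point_offset)
E
```

```text
pics
side {'fx': 437.40283245040837, 'fy': 437.40283245040837, 'cx': 317.03891516353895, 'cy': 241.34721467954733, 'eye': array([0.43737454, 0.50426929, 0.79179447]), 'orientation': array([-0.30508228,  2.88014521, -1.05226459])}
top {'fx': 454.45858141170015, 'fy': 454.45858141170015, 'cx': 319.24087910579374, 'cy': 250.0793011501081, 'eye': array([ 0.42038659, -0.06454428,  0.95686982]), 'orientation': array([-2.09972142,  2.16307791, -0.14728396])}
{'fx': 411.2865687970521, 'fy': 411.2865687970521, 'cx': 315.68339210659735, 'cy': 237.7841200745818, 'eye': array([0.23354804, 0.63529795, 0.38449305]), 'orientation': array([2.48991711, 1.56418311, 0.18031289])}
{'time_s': 0.1, 'joint_positions': array([-1.27045353,  0.42663788,  0.07386148,  1.60652797, -0.03409259,
        1.11077848, -0.0670958 ]), 'qvel': array([-0.00148102,  0.00024749,  0.00045478, -0.0006584 ,  0.00104444,
       -0.0008415 , -0.00043759]), 'effort': array([ 7.85854587e-03, -9.37467456e+01,  3.67557384e+00, -4.55048060e+01,
       -4.88535385e-02,  1.66933617e-02,  5.22543041e-05]), 'tcp_pos': array([0.29337207, 0.60749137, 0.20487359]), 'ee_rot': array([-7.00680710e-01, -3.06229287e+00,  1.69698813e-03]), 'wrist_force': array([-0.30391445, -0.30091305,  0.79972953]), 'wrist_torque': array([ 0.01693828,  0.00242131, -0.02781284]), 'grasp_force': 0.0, 'gripper_width': 1.00202846618491} 0.0188
```

View pics/side0.png

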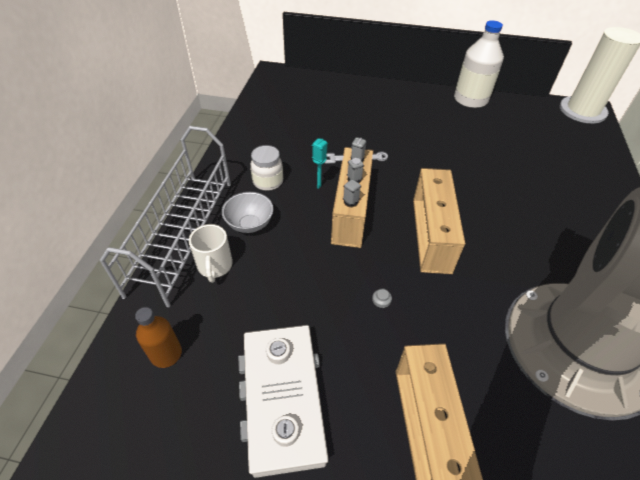

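View pics/top0.png

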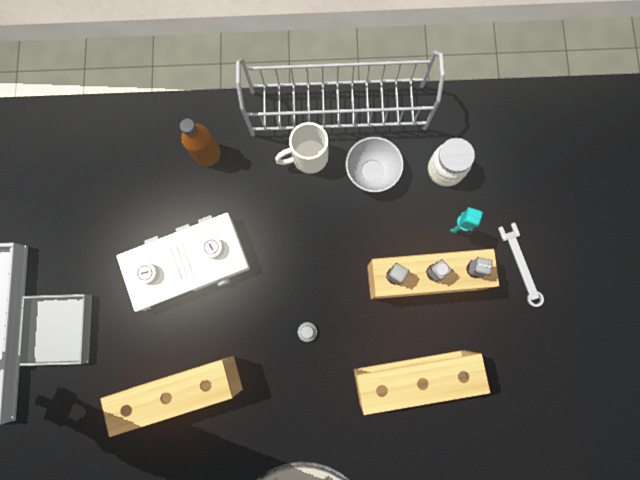

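The side view shows three racks. The one holding tools is at top (433,272), side (353,195). The empty ones at top (422,383) and (170,397) are nearer the base, so they are decoys, and the turquoise driver at top (467,220) is to be left alone. The case is at top (182,260), with bosses at (147,272) and (212,247). I'll confirm the tool tops and slots in one enlarged composite.

```bash
python3 - <<'E'
import cv2,numpy as np
t=cv2.imread("pics/top0.png"); s=cv2.imread("pics/side0.png")
r=lambda im,x,y,w,h:cv2.resize(im[y:y+h,x:x+w],(400,300),interpolation=cv2.INTER_CUBIC)
a=np.hstack([r(t,370,220,140,105),r(t,115,207,140,105)])
b=np.hstack([r(s,310,130,120,90+0),r(s,230,320,173,130)])
cv2.imwrite("pics/comp.png",np.vstack([a,b]))
E
```

```text
(no output)
```

View pics/comp.png

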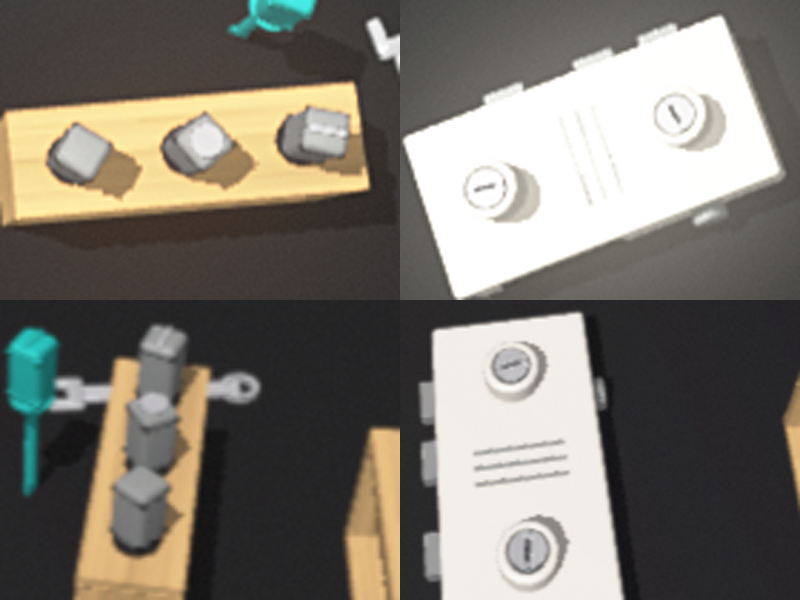

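The flat driver is the rightmost tool in the top view, around (484,265): its rib shows on top. The disc-topped nut driver is in the middle and the plain awl on the left. The open fastener is the left boss in the top view, (145.5,272.5), with its slot near the long side. The right boss at (212,247) has its slot across. Next I'll turn these pixels into positions.

```bash
cat > h.py <<'E'
from rig import ctrl
import numpy as np, cv2
from scipy.spatial.transform import Rotation as R
def ray(n,p,ci=None):
    c=ci or ctrl.camera_info(n)
    return c["eye"],R.from_rotvec(c["orientation"]).apply([(p[0]-c["cx"])/c["fx"],(p[1]-c["cy"])/c["fy"],1])
def at(n,p,z,ci=None):
    e,d=ray(n,p,ci); return e+d*(z-e[2])/d[2]
def proj(n,P,ci=None):
    c=ci or ctrl.camera_info(n)
    q=R.from_rotvec(c["orientation"]).inv().apply(np.asarray(P)-c["eye"])
    return np.stack([q[...,0]/q[...,2]*c["fx"]+c["cx"],q[...,1]/q[...,2]*c["fy"]+c["cy"]],-1)
def tri(rays):
    A=0;b=0
    for e,d in rays:
        d=d/np.linalg.norm(d); M=np.eye(3)-np.outer(d,d); A=A+M; b=b+M@e
    return np.linalg.solve(A,b)
E
python3 - <<'E'
from h import *
np.set_printoptions(precision=4,suppress=True)
T=lambda x,y:(370+x*.35,220+y*.35); C=lambda x,y:(115+(x-400)*.35,207+y*.35)
S=lambda x,y:(310+x*.3,130+(y-300)*.3); D=lambda x,y:(230+(x-400)*.4325,320+(y-300)*.4333)
f=T(326,130)
print("flat top z.159",at("top",f,.159),at("side",S(163,337),.159),"tri",tri([ray("top",f),ray("side",S(163,337))]))
a,b=at("top",T(303,128),.16),at("top",T(350,130),.16); print("rib dir deg",np.degrees(np.arctan2(*(b-a)[[1,0]])))
for nm,c,d in(("open",C(487,188),D(528,551)),("shut",C(676,115),D(513,366))):
    print(nm,at("top",c,.068),at("side",d,.068),tri([ray("top",c),ray("side",d)]))
a,b=at("top",C(473,189),.068),at("top",C(501,185),.068); print("slot deg",np.degrees(np.arctan2(*(b-a)[[1,0]])))
a,b=at("top",C(405,137),.045),at("top",C(723,16),.045); print("case edge",np.degrees(np.arctan2(*(b-a)[[1,0]])),np.linalg.norm(b-a))
# rack plate corners
for p in((3,114),(354,83),(369,188),(14,222)): print("rack",at("top",T(*p),.105))
a=ctrl.state();r=R.from_rotvec(a["ee_rot"]);print(r.as_matrix())
c=ctrl.camera_info("wrist");print("cam in tool",r.inv().apply(c["eye"]-a["tcp_pos"]),(r.inv()*R.from_rotvec(c["orientation"])).as_matrix())
E
```

```text
flat top z.159 [ 0.5098 -0.3401  0.159 ] [ 0.5069 -0.3402  0.159 ] tri [ 0.5083 -0.34    0.1593]
rib dir deg -94.23382123853818
open [0.5259 0.2952 0.068 ] [0.5236 0.2981 0.068 ] [0.5253 0.2969 0.0637]
shut [0.5731 0.164  0.068 ] [0.5696 0.167  0.068 ] [0.572 0.165 0.064]
slot deg -83.56513304736463
case edge -70.39012544636466 0.24252589584383283
rack [ 0.533 -0.148  0.105]
rack [ 0.5465 -0.3797  0.105 ]
rack [ 0.4771 -0.3834  0.105 ]
rack [ 0.4618 -0.1519  0.105 ]
[[-0.9005  0.4349 -0.0004]
 [ 0.4349  0.9005 -0.001 ]
 [-0.0001 -0.0011 -1.    ]]
cam in tool [ 0.0659 -0.0012 -0.1796] [[ 0.0008 -0.9735 -0.2286]
 [ 1.      0.0007  0.0005]
 [-0.0004 -0.2286  0.9735]]
```

```bash
python3 -m creep '{"travel":[[0,0,-0.05],[0,0,-0.05],[0,0,-0.05],[0,0,-0.05],[0,0,-0.05],[0,0,-0.05],[0,0,-0.05],[0,0,-0.05],[0,0,0]],"twist":[[0,0,0.95],[0,0,0.95],[0,0,0.95],[0,0,0.95],[0,0,0.95],[0,0,0.95],[0,0,0.95],[0,0,0.95],[0,0,0.9]],"hand":[1,1,1,1,1,1,1,1,1]}'
python3 -m creep '{"travel":[[-0.73,0.63,0],[-0.73,0.63,0],[-0.73,0.63,0],[-0.73,0.63,0],[-0.73,0.63,0],[-0.73,0.63,0],[-0.73,0.63,0],[-0.73,0.63,0],[-0.73,0.63,0],[-0.73,0.63,0],[-0.73,0.63,0],[-0.73,0.63,0],[-0.73,0.63,0],[-0.73,0.63,0],[-0.73,0.63,0],[-0.73,0.63,0],[0,0,0],[0,0,0]],"twist":[[0,0,0],[0,0,0],[0,0,0],[0,0,0],[0,0,0],[0,0,0],[0,0,0],[0,0,0],[0,0,0],[0,0,0],[0,0,0],[0,0,0],[0,0,0],[0,0,0],[0,0,0],[0,0,0],[0,0,0],[0,0,0]],"hand":[1,1,1,1,1,1,1,1,1,1,1,1,1,1,1,1,1,1]}'
cat >> h.py <<'E'
def go(p,yaw=None):
    """remaining shift (25 mm units, tool axes) to TCP p and twist z units to tool-y azimuth yaw (deg)"""
    s=ctrl.state(); r=R.from_rotvec(s["ee_rot"]); y=r.as_matrix()[:,1]
    az=np.degrees(np.arctan2(y[1],y[0]))
    print("tcp",s["tcp_pos"].round(4),"az",az.round(2),"tilt",r.as_matrix()[:2,2].round(4),"w",round(s["gripper_width"],3),"gf",s["grasp_force"],"F",s["wrist_force"].round(1),"t",s["time_s"])
    if p is not None: print("travel",(r.inv().apply(np.asarray(p)-s["tcp_pos"])/.025).round(2),"twist", None if yaw is None else round((az-yaw)/8,2))
E
python3 - <<'E'
from h import *
go([.509,-.34,.27],-4)
c=ctrl.camera_info("wrist"); im=ctrl.capture("wrist"); cv2.imwrite("pics/w1.png",im[:,:,::-1])
print(proj("wrist",[[.5253,.2969,.068],[.572,.165,.068]],c))
import json; json.dump({k:np.asarray(v).tolist() for k,v in c.items()},open("w1.json","w"))
print("turq",tri([ray("top",(470,217)),ray("side",(320,145))]))
E
```

```text
time_s: 1.23
tcp_pos: [0.2934, 0.6077, 0.2152]
ee_rot: [2.298, 2.142, -0.001]
wrist_force: [0.3, 0.0, -0.3]
gripper_width: 1.001
grasp_force: 0.0
time_s: 3.48
tcp_pos: [0.5254, 0.3, 0.2154]
ee_rot: [-2.293, -2.147, 0.0]
wrist_force: [0.4, 0.3, -0.1]
gripper_width: 1.002
grasp_force: 0.0
tcp [0.5254 0.3    0.2154] az -3.76 tilt [-0.0004  0.0001] w 1.002 gf 0.0 F [ 0.4  0.3 -0.1] t 3.475
travel [-25.59   1.02  -2.19] twist 0.03
[[316.32708253 227.35076596]
 [378.70747508 369.94243734]]
turq [ 0.59927431 -0.32785184  0.14207831]
```

View pics/w1.png

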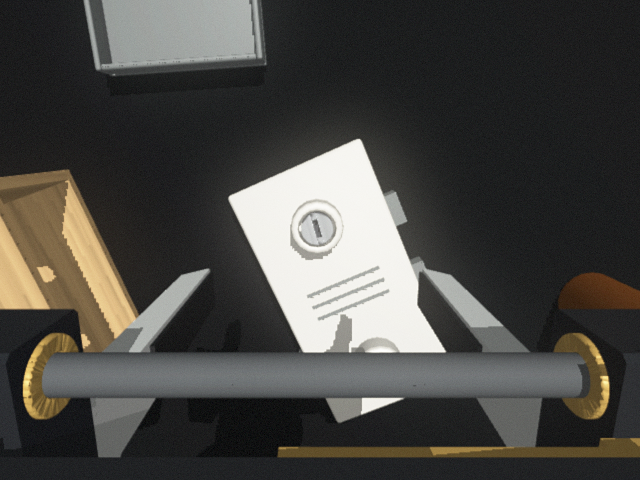

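The wrist view shows the open fastener at about (316,229) with its slot leaning a few degrees off the image vertical. It agrees with the triangulated point to about 2 px. Slot fit by image code, then on to the rack.

```bash
python3 - <<'E'
from h import *
import json
c=json.load(open("w1.json")); im=cv2.imread("pics/w1.png"); g=cv2.cvtColor(im,6)
x0,y0=280,190; k=g[y0:268,x0:354]
cv2.imwrite("pics/w1c.png",cv2.resize(k,None,fx=7,fy=7,interpolation=cv2.INTER_CUBIC))
# slot: dark inside the head disc
m=np.zeros_like(g); cv2.circle(m,(316,229),13,255,-1)
d=((g<95)&(m>0)).astype(np.uint8); n,l,st,ct=cv2.connectedComponentsWithStats(d)
print(st,ct)
i=1+st[1:,4].argmax(); pts=np.argwhere(l==i)[:,::-1].astype(np.float32); print(cv2.minAreaRect(pts))
v=cv2.fitLine(pts,2,0,.01,.01).ravel(); p=v[2:]; a,b=at("wrist",p-v[:2]*8,.066,c),at("wrist",p+v[:2]*8,.066,c)
print("centre",at("wrist",p,.066,c),"dir",np.degrees(np.arctan2(*(b-a)[[1,0]])),np.linalg.norm(b-a))
E
python3 -m creep '{"travel":[[-1,0,0],[-1,0,0],[-1,0,0],[-1,0,0],[-1,0,-0.1],[-1,0,-0.1],[-1,0,-0.1],[-1,0,-0.1],[-1,0,-0.2],[-1,0,-0.2],[-1,0,-0.2],[-1,0,-0.2],[-1,0,-0.2],[-1,0,-0.2],[-1,0,-0.2],[-1,0,-0.2],[-1,0,0],[-1,0.5,0],[-1,0.5,0],[-1,0,0]],"twist":[[0,0,0],[0,0,0],[0,0,0],[0,0,0],[0,0,0],[0,0,0],[0,0,0],[0,0,0],[0,0,0],[0,0,0],[0,0,0],[0,0,0],[0,0,0],[0,0,0],[0,0,0],[0,0,0],[0,0,0],[0,0,0],[0,0,0],[0,0,0]],"hand":[1,1,1,1,1,1,1,1,1,1,1,1,1,1,1,1,1,1,1,1]}'
python3 -m creep '{"travel":[[-1,0,0],[-1,0,0],[-1,0,0],[-1,0,0],[-1,0,0],[-0.6,0,0],[0,0,0],[0,0,0]],"twist":[[0,0,0],[0,0,0],[0,0,0],[0,0,0],[0,0,0],[0,0,0],[0,0,0],[0,0,0]],"hand":[1,1,1,1,1,1,1,1]}'
python3 - <<'E'
from h import *
go([.5085,-.34,.119],-4)
c=ctrl.camera_info("wrist"); im=ctrl.capture("wrist"); cv2.imwrite("pics/w2.png",im[:,:,::-1])
import json; json.dump({k:np.asarray(v).tolist() for k,v in c.items()},open("w2.json","w"))
print(proj("wrist",[[.509,-.340,.159],[.509,-.34,.105]],c))
E
```

```text
[[     0      0    640    480 307195]
 [   314    221      3      3      5]] [[319.50006673 239.50029135]
 [315.4        221.6       ]]
((315.5000305175781, 221.50003051757812), (2.8284268379211426, 1.4142134189605713), 45.0)
centre [0.52482887 0.30130468 0.066     ] dir -49.21827888525173 0.013142383557130712
time_s: 6.02
tcp_pos: [0.5178, -0.2022, 0.2655]
ee_rot: [2.293, 2.147, -0.001]
wrist_force: [-0.7, -0.9, -0.7]
gripper_width: 1.001
grasp_force: 0.0
time_s: 7.02
tcp_pos: [0.5087, -0.3396, 0.2654]
ee_rot: [-2.292, -2.148, -0.0]
wrist_force: [-0.3, -0.1, -0.4]
gripper_width: 0.997
grasp_force: 0.0
tcp [ 0.5087 -0.3396  0.2654] az -3.73 tilt [-0.0002  0.0004] w 0.997 gf 0.0 F [-0.3 -0.1 -0.4] t 7.025
travel [-0.02 -0.    5.86] twist 0.03
[[316.78082623 235.23431494]
 [316.6681653  220.96459139]]
```

View pics/w2.png

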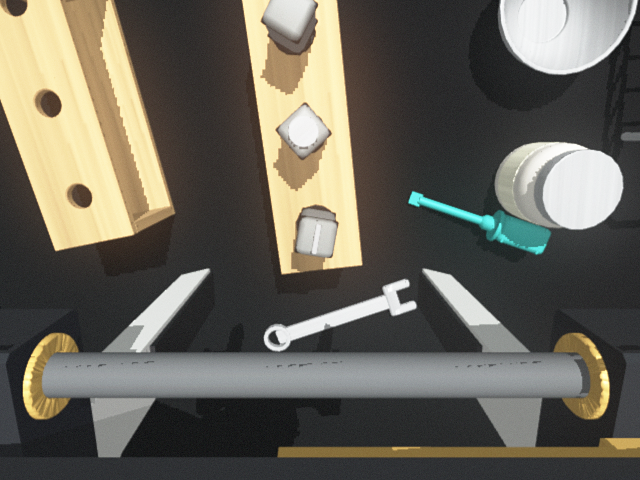

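View pics/w1c.png

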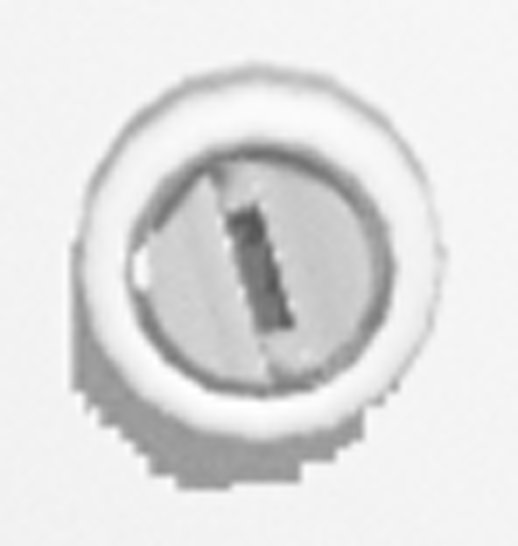

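Wrist view: the flat driver, with its rib, is at (317,235), matching my projected (316.8,235.2). The nut driver is at (303,131), the awl at (290,15), and the turquoise decoy lies at (480,225). The slot runs from crop (241,208) to (280,330). Next I'll measure the rib yaw and the slot's pose.

```bash
python3 - <<'E'
from h import *
import json
c=json.load(open("w1.json"));P=lambda x,y:(280+x/7-.43,190+y/7-.43)
a,b=at("wrist",P(241,208),.068,c),at("wrist",P(280,330),.068,c)
print("slot",(a+b)/2,np.degrees(np.arctan2(*(b-a)[[1,0]])),np.linalg.norm(b-a))
a,b=at("wrist",P(213,175),.068,c),at("wrist",P(272,380),.068,c);print("line",np.degrees(np.arctan2(*(b-a)[[1,0]])))
print("boss rim", at("wrist",P(262,266),.067,c), "head", at("wrist",P(262,268),.068,c))
c=json.load(open("w2.json")); g=cv2.cvtColor(cv2.imread("pics/w2.png"),6)[218:252,304:330].astype(float)
xs=[];ys=[]
for i,r in enumerate(g):
    w=np.clip(r-np.percentile(r[4:22],70),0,None); w[:6]=0; w[20:]=0
    if w.sum()>10: xs.append((w*np.arange(26)).sum()/w.sum()+304); ys.append(i+218)
k=np.polyfit(ys,xs,1); print("rib",k,np.std(np.polyval(k,ys)-xs),len(ys))
f=lambda y:np.array([np.polyval(k,y),y])
a,b=at("wrist",f(220),.161,c),at("wrist",f(250),.161,c); print("rib mid",(a+b)/2,np.degrees(np.arctan2(*(b-a)[[1,0]])),np.linalg.norm(b-a))
E
```

```text
slot [0.52564484 0.29630348 0.068     ] -76.30375371800363 0.015154200581715061
line -78.03164031493183
boss rim [0.52582114 0.29647491 0.067     ] head [0.52581725 0.29644689 0.068     ]
rib [-3.98063139e-02  3.25230928e+02] 1.848040753896553 30
rib mid [ 0.50838761 -0.33942634  0.161     ] -95.91004704646656 0.021809298778297525
```

```bash
python3 -m creep '{"travel":[[0,0,0.9],[0,0,0.9],[0,0,0.9],[0,0,0.9],[0,0,0.9],[0,0,0.7],[0,0,0.4],[0,0,0.25],[0,0,0],[0,0,0]],"twist":[[0,0,0.25],[0,0,0],[0,0,0],[0,0,0],[0,0,0],[0,0,0],[0,0,0],[0,0,0],[0,0,0],[0,0,0]],"hand":[1,1,1,1,1,1,1,1,1,1]}'
python3 -m creep '{"travel":[[0,0,0],[0,0,0],[0,0,0],[0,0,0],[0,0,0],[0,0,0],[0,0,0],[0,0,0],[0,0,0],[0,0,0]],"twist":[[0,0,0],[0,0,0],[0,0,0],[0,0,0],[0,0,0],[0,0,0],[0,0,0],[0,0,0],[0,0,0],[0,0,0]],"hand":[-1,-1,-1,-1,-1,-1,-1,-1,-1,-1]}'
```

```text
time_s: 8.32
tcp_pos: [0.5088, -0.3406, 0.1198]
ee_rot: [2.33, 2.106, 0.0]
wrist_force: [0.4, -0.3, 0.2]
gripper_width: 0.999
grasp_force: 0.0
time_s: 9.57
tcp_pos: [0.5085, -0.3404, 0.1192]
ee_rot: [-2.33, -2.107, 0.0]
wrist_force: [0.4, 0.4, -1.0]
gripper_width: 0.309
grasp_force: 28.3
```

```bash
python3 -m creep '{"travel":[[0,0,-0.3],[0,0,-0.6],[0,0,-0.9],[0,0,-0.9],[0,0,-0.9],[0,0,-0.9],[0,0,-0.9],[0,0,-0.8],[0,0,-0.6],[0,0,0],[0,0,0]],"twist":[[0,0,0],[0,0,0],[0,0,0],[0,0,0],[0,0,0],[0,0,0],[0,0,0],[0,0,0],[0,0,0],[0,0,0],[0,0,0]],"hand":[-1,-1,-1,-1,-1,-1,-1,-1,-1,-1,-1]}'
python3 - <<'E'
from h import *
go([.5256,.2963,.21],13.5)
for n in("side","wrist"):
    im=ctrl.capture(n); cv2.imwrite(f"pics/l_{n}.png",im[:,:,::-1])
a=cv2.imread("pics/l_side.png"); b=cv2.imread("pics/l_wrist.png")
u=cv2.resize(a[60:240,260:440],(400,400)); v=cv2.resize(b[140:340,220:420],(400,400)); cv2.imwrite("pics/l.png",np.hstack([u,v]))
E
```

```text
time_s: 10.95
tcp_pos: [0.5083, -0.3401, 0.2886]
ee_rot: [-2.33, -2.106, 0.001]
wrist_force: [0.8, -0.9, -1.4]
gripper_width: 0.312
grasp_force: 28.3
tcp [ 0.5083 -0.3401  0.2886] az -5.77 tilt [-0.0008  0.0003] w 0.312 gf 28.300330275669694 F [ 0.8 -0.9 -1.4] t 10.95
travel [25.4  -1.87  3.15] twist -2.41
```

View pics/l.png

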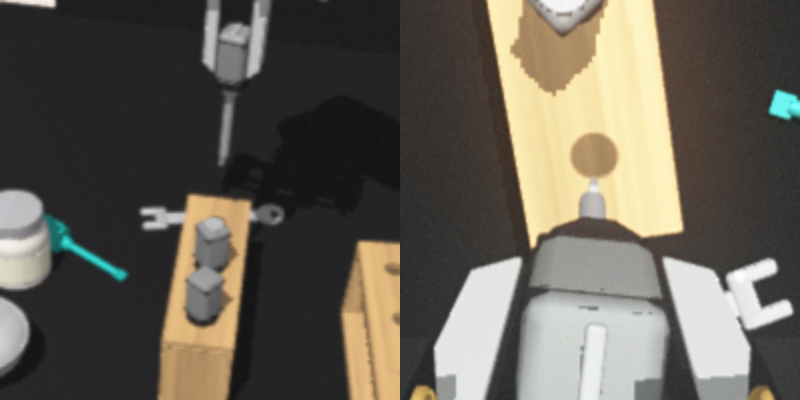

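The driver is held by two opposite flats and hangs upright. The wrist view shows its blade tip at about (317.5,230), handle rib at (317,320), and the vacated hole at (317,217.5). I'll check the tip and hole numbers, then carry the driver over.

```bash
python3 - <<'E'
from h import *
s=ctrl.state();c=ctrl.camera_info("wrist");t=s["tcp_pos"]
print("tip px expected",proj("wrist",[t-[0,0,.1065]],c),"tip by px",at("wrist",(317.3,229.5),t[2]-.1065,c)-t, "hole",at("wrist",(317,217.5),.105,c))
E
python3 -m creep '{"travel":[[0.5,0,0],[1,0,0],[1,0,0],[1,0,0],[1,0,0],[1,0,0],[1,0,0],[1,0,0],[1,-0.2,0],[1,-0.2,0],[1,-0.2,0],[1,-0.2,0],[1,-0.2,0],[1,-0.2,0],[1,-0.2,0],[1,-0.2,0],[1,-0.2,0],[1,0,0],[1,0,0],[1,0,0]],"twist":[[0,0,0],[0,0,0],[0,0,0],[0,0,0],[0,0,0],[0,0,0],[0,0,0],[0,0,0],[0,0,0],[0,0,0],[0,0,0],[0,0,0],[0,0,0],[0,0,0],[0,0,0],[0,0,0],[0,0,0],[0,0,0],[0,0,0],[0,0,0]],"hand":[-1,-1,-1,-1,-1,-1,-1,-1,-1,-1,-1,-1,-1,-1,-1,-1,-1,-1,-1,-1]}'
python3 -m creep '{"travel":[[1,0,0],[1,0,0],[1,0,0],[1,0,0],[0.9,0,0],[0.6,0,0],[0.4,0,0],[0,0,0],[0,0,0],[0,0,0],[0,0,0],[0,0,0]],"twist":[[0,0,0],[0,0,0],[0,0,0],[0,0,0],[0,0,0],[0,0,0],[0,0,0],[0,0,-0.8],[0,0,-0.8],[0,0,-0.8],[0,0,0],[0,0,0]],"hand":[-1,-1,-1,-1,-1,-1,-1,-1,-1,-1,-1,-1]}'
python3 - <<'E'
from h import *
go([.5256,.2963,.20],13.5)
E
```

```text
tip px expected [[316.39531261 234.66136613]] tip by px [ 0.00101483  0.00368192 -0.1065    ] hole [ 0.50860775 -0.34184839  0.105     ]
time_s: 13.55
tcp_pos: [0.5127, 0.1507, 0.2892]
ee_rot: [-2.33, -2.107, 0.0]
wrist_force: [-0.4, -0.4, -1.2]
gripper_width: 0.313
grasp_force: 28.3
time_s: 15.05
tcp_pos: [0.5278, 0.2957, 0.2893]
ee_rot: [1.95, 2.463, 0.0]
wrist_force: [-0.6, 0.4, -1.0]
gripper_width: 0.31
grasp_force: 28.3
tcp [0.5278 0.2957 0.2893] az 13.25 tilt [ 0. -0.] w 0.31 gf 28.30023825634271 F [-0.6  0.4 -1. ] t 15.05
travel [ 0.05 -0.08  3.57] twist -0.03
```

```bash
python3 -m creep '{"travel":[[0,-0.08,0.5],[0.04,0,0.8],[0,0,0.8],[0,0,0.7],[0,0,0.5],[0,0,0.4],[0,0,0.2],[0,0,0],[0,0,0]],"twist":[[0,0,0],[0,0,0],[0,0,0],[0,0,0],[0,0,0],[0,0,0],[0,0,0],[0,0,0],[0,0,0]],"hand":[-1,-1,-1,-1,-1,-1,-1,-1,-1]}'
python3 - <<'E'
from h import *
import json
go([.5256,.2963,.1745],13.5)
t=ctrl.state()["tcp_pos"]
c=ctrl.camera_info("wrist"); json.dump({k:np.asarray(v).tolist() for k,v in c.items()},open("w3.json","w"))
ims={}
for n in("side","top","wrist"):
    im=ctrl.capture(n); ims[n]=im[:,:,::-1].copy(); cv2.imwrite(f"pics/e_{n}.png",ims[n])
    print(n,proj(n,[t-[0,0,.1065],[.5256,.2963,.068]],c if n=="wrist" else None).round(1).tolist())
s=cv2.resize(ims["side"][390:450,250:330],(400,300),interpolation=cv2.INTER_CUBIC)
tp=cv2.resize(ims["top"][240:300,105:185],(400,300),interpolation=cv2.INTER_CUBIC)
w=cv2.resize(ims["wrist"][180:255,265:365],(400,300),interpolation=cv2.INTER_CUBIC)
w2=cv2.resize(ims["wrist"],(400,300))
cv2.imwrite("pics/e.png",np.vstack([np.hstack([s,tp]),np.hstack([w,w2])]))
E
```

```text
time_s: 16.18
tcp_pos: [0.5257, 0.2965, 0.1921]
ee_rot: [1.947, 2.466, 0.001]
wrist_force: [0.2, -0.0, -1.3]
gripper_width: 0.313
grasp_force: 28.3
tcp [0.5257 0.2965 0.1921] az 13.42 tilt [0.0005 0.0004] w 0.313 gf 28.300321586430073 F [ 0.2 -0.  -1.3] t 16.175
travel [-0.01 -0.01  0.71] twist -0.01
side [[283.8, 423.8], [284.4, 427.3]]
top [[141.2, 272.0], [144.9, 273.0]]
wrist [[316.5, 235.0], [316.3, 230.0]]
```

View pics/e.png

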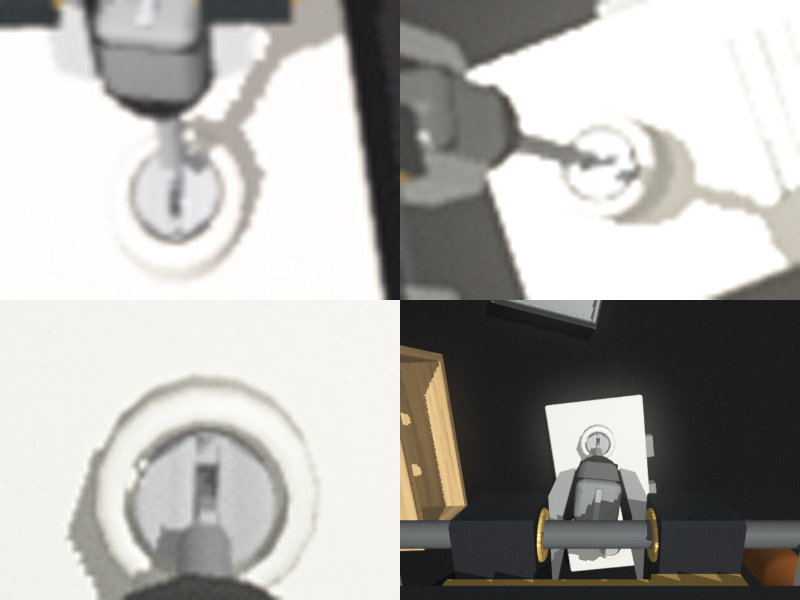

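The blade end shows at about wrist (316,232), and at side (284,425), both roughly 3–4 mm toward tool −x of where an upright driver would be. That suggests a small tilt in the grip. I'll fit it from the handle edges already seen.

```bash
python3 - <<'E'
from h import *
import json
from scipy.optimize import least_squares
c=json.load(open("w3.json")); s=ctrl.state(); r=R.from_rotvec(s["ee_rot"]); t=s["tcp_pos"]
# driver points in tool axes (x, y, height above tip)
def px(x,h,dx,dz,th):   # th tilt about tool y, pivot at grasp point
    gp=-.0188; z=.1065-h-gp+dz   # tool z is down; relative to grasp
    X=x+dx; q=np.array([X*np.cos(th)+z*np.sin(th),0,z*np.cos(th)-X*np.sin(th)+gp])
    return proj("wrist",[t+r.apply(q)],c)[0,1]
pts=[(.014,.096,258),(.014,.146,285),(.0065,0,229),(.017,.094,251)]
print([round(px(x,h,0,0,0),1) for x,h,_ in pts])
f=lambda p:[px(x,h,p[0],0,p[1])-v for x,h,v in pts]
o=least_squares(f,[0,0]); print(o.x,np.degrees(o.x[1]),o.fun.round(1))
# edges by row gradient in centre columns of both pictures
for n in("l_wrist","e_wrist"):
    g=cv2.GaussianBlur(cv2.cvtColor(cv2.imread(f"pics/{n}.png"),6),(1,3),0)[215:345,304:330].astype(float).mean(1)
    d=np.gradient(g); print(n,[(215+i,round(d[i],1)) for i in range(1,len(d)-1) if abs(d[i])>5 and abs(d[i])>=abs(d[i-1]) and abs(d[i])>=abs(d[i+1])])
E
```

```text
[np.float64(250.9), np.float64(286.9), np.float64(226.0), np.float64(243.8)]
[-0.00122201 -0.02724095] -1.5607914491879156 [-3.3  3.3  3.3 -3.3]
l_wrist [(227, np.float64(12.6)), (236, np.float64(-7.4)), (249, np.float64(-35.7)), (259, np.float64(24.4)), (285, np.float64(-11.8)), (288, np.float64(15.1)), (295, np.float64(12.2))]
e_wrist [(217, np.float64(8.4)), (221, np.float64(-5.9)), (236, np.float64(-12.0)), (250, np.float64(-21.5)), (259, np.float64(13.8)), (285, np.float64(-8.8)), (288, np.float64(10.9)), (292, np.float64(6.4)), (303, np.float64(5.2)), (320, np.float64(-9.3)), (323, np.float64(-12.1))]
```

```bash
python3 - <<'E'
import cv2
for n,y0,y1 in(("l_wrist",218,252),("e_wrist",214,254)):
    g=cv2.cvtColor(cv2.imread(f"pics/{n}.png"),6); print(n)
    for y in range(y0,y1): print(y,*g[y,306:328])
E
```

```text
l_wrist
218 153 152 152 147 149 149 150 157 154 148 147 148 144 142 139 141 138 145 143 144 147 150
219 150 149 152 154 151 152 151 154 156 154 149 149 148 144 139 138 138 138 146 146 148 148
220 154 146 154 148 149 146 149 149 154 154 149 149 145 142 144 139 140 144 143 142 146 147
221 166 146 147 151 147 146 149 149 153 151 154 146 146 144 139 142 140 142 143 143 143 142
222 181 150 151 152 150 145 148 150 154 158 148 149 144 139 140 139 142 141 148 139 140 158
223 198 161 150 148 148 149 150 154 154 157 150 148 146 139 141 141 138 144 141 147 147 189
224 219 196 164 151 150 147 149 150 151 152 150 150 142 141 143 141 140 139 142 142 160 215
225 226 218 182 158 150 147 144 151 149 152 155 148 144 141 141 137 132 140 148 165 205 231
226 229 229 211 187 166 155 149 151 153 152 148 146 147 146 140 142 145 156 164 200 224 235
227 227 228 229 219 201 176 163 155 151 154 155 151 146 146 155 164 166 185 202 218 230 236
228 229 228 229 231 229 215 197 182 179 174 180 172 169 174 178 190 195 213 220 224 230 234
229 228 228 229 232 231 230 229 223 212 198 187 188 189 203 217 222 222 224 224 
[... 4868 characters left out ...]
26 131 136 141 144 149 149 148 143 144 152 185 179 171 167 151
246 129 127 129 111 111 117 123 133 137 140 145 148 151 151 147 147 147 165 168 160 150 157
247 126 127 128 105 111 115 126 132 136 142 146 149 150 151 145 145 145 162 161 160 161 197
248 151 136 138 111 94 90 93 94 103 122 129 126 140 150 147 144 140 153 158 194 206 240
249 150 121 104 85 72 68 68 66 77 81 87 90 98 103 99 101 101 122 155 208 219 245
250 110 83 77 65 74 72 76 73 73 72 73 66 69 64 70 72 73 83 100 134 141 172
251 70 68 68 68 76 76 75 78 74 75 77 75 69 73 76 71 76 69 76 74 76 82
252 69 73 70 72 73 76 72 72 76 73 69 69 76 80 76 76 79 78 75 76 73 71
253 72 74 67 67 66 72 67 65 67 74 70 71 73 68 73 72 69 73 74 74 78 68
```

```bash
python3 - <<'E'
from h import *
import json
from scipy.optimize import least_squares
c=json.load(open("w3.json")); s=ctrl.state(); r=R.from_rotvec(s["ee_rot"]); t=s["tcp_pos"]
def px(x,h,dx,th,dz=0):
    gp=-.0188; z=.1065-h-gp+dz; X=x+dx
    return proj("wrist",[t+r.apply([X*np.cos(th)+z*np.sin(th),0,z*np.cos(th)-X*np.sin(th)+gp])],c)[0,1]
pts=[(.0065,0,228.3),(.0065,.012,232.2),(.0045,.012,235.8),(.017,.092,249)]
print([round(px(x,h,0,0),1) for x,h,_ in pts])
for fix in(0,1):
    o=least_squares(lambda p:[px(x,h,p[0],p[1]*fix)-v for x,h,v in pts],[0,0]); print(o.x[0],np.degrees(o.x[1]*fix),o.fun.round(1))
    z=.1253; print("tip dx mm",1e3*(o.x[0]*np.cos(o.x[1]*fix)+z*np.sin(o.x[1]*fix)))
print("slot far end expected", proj("wrist",[np.r_[.5256,.2963,.068]+r.apply([.008,0,0])],c))
E
```

```text
[np.float64(226.0), np.float64(229.5), np.float64(232.4), np.float64(242.8)]
-0.00244826078414917 0.0 [ 1.1  0.8  0.1 -1.4]
tip dx mm -2.44826078414917
-0.0035461152770560164 0.7679574372262498 [ 0.3  0.2 -0.5  0. ]
tip dx mm -1.8664027957214533
slot far end expected [[316.26152453 219.63044571]]
```

```bash
python3 -m creep '{"travel":[[0.05,0,0.2],[0,0,0.2],[0,0,0.15],[0,0,0.1],[0,0,0.1],[0,0,0.1],[0,0,0],[0,0,0]],"twist":[[0,0,0],[0,0,0],[0,0,0],[0,0,0],[0,0,0],[0,0,0],[0,0,0],[0,0,0]],"hand":[-1,-1,-1,-1,-1,-1,-1,-1]}'
python3 -c "
from h import *
go([.5256,.2963,.1645],13.5)"
```

```text
time_s: 17.32
tcp_pos: [0.5253, 0.2977, 0.1705]
ee_rot: [1.947, 2.466, 0.0]
wrist_force: [0.3, -0.2, -1.7]
gripper_width: 0.309
grasp_force: 28.3
tcp [0.5253 0.2977 0.1705] az 13.43 tilt [0.0001 0.    ] w 0.309 gf 28.283842569217086 F [ 0.3 -0.2 -1.7] t 17.325
travel [-0.06  0.    0.24] twist -0.01
```

```bash
python3 -m creep '{"travel":[[0,0,0.08],[0,0,0.08],[0,0,0],[0,0,0]],"twist":[[0,0,0],[0,0,0],[0,0,0],[0,0,0]],"hand":[-1,-1,-1,-1]}'
python3 -m creep '{"travel":[[0,0,0.08],[0,0,0.06],[0,0,0],[0,0,0]],"twist":[[0,0,0],[0,0,0],[0,0,0],[0,0,0]],"hand":[-1,-1,-1,-1]}'
```

```text
time_s: 17.82
tcp_pos: [0.5255, 0.2978, 0.167]
ee_rot: [1.947, 2.466, 0.001]
wrist_force: [-0.1, -0.1, 6.7]
gripper_width: 0.31
grasp_force: 28.3
time_s: 18.32
tcp_pos: [0.5255, 0.2978, 0.1637]
ee_rot: [1.946, 2.466, 0.002]
wrist_force: [-1.0, -0.6, 8.3]
gripper_width: 0.311
grasp_force: 28.3
```

```bash
python3 -m creep '{"travel":[[0,0,0.06],[0,0,0],[0,0,0],[0,0,0]],"twist":[[0,0,0],[0,0,0],[0,0,0],[0,0,0]],"hand":[-1,-1,-1,-1]}'
python3 -m creep '{"travel":[[0,0,0],[0,0,0],[0,0,0],[0,0,0],[0,0,0]],"twist":[[0,0,0.5],[0,0,0.5],[0,0,0.5],[0,0,0],[0,0,0]],"hand":[-1,-1,-1,-1,-1]}'
python3 -c "
from h import *
go([.5256,.2963,.1645],13.5);print(ctrl.state()['wrist_torque'])"
```

```text
time_s: 18.82
tcp_pos: [0.5257, 0.298, 0.1623]
ee_rot: [1.946, 2.466, 0.002]
wrist_force: [-1.2, 0.2, 10.0]
gripper_width: 0.303
grasp_force: 28.7
time_s: 19.45
tcp_pos: [0.5259, 0.2982, 0.1624]
ee_rot: [2.193, 2.249, 0.003]
wrist_force: [0.3, 0.4, 9.6]
gripper_width: 0.308
grasp_force: 28.5
tcp [0.5259 0.2982 0.1624] az 1.43 tilt [0.0016 0.0013] w 0.308 gf 28.52468075696379 F [0.3 0.4 9.6] t 19.45
travel [-0.07 -0.02 -0.08] twist -1.51
[-0.04248077 -0.08303673  0.08553555]
```

```bash
python3 -m creep '{"travel":[[0,0.008,0],[0,0.007,0],[0,0.007,0],[0,0.007,0],[0,0.007,0],[0,0.007,0],[0,0,0],[0,0,0]],"twist":[[0,0,0.6],[0,0,0.6],[0,0,0.6],[0,0,0.6],[0,0,0.6],[0,0,0.6],[0,0,0],[0,0,0]],"hand":[-1,-1,-1,-1,-1,-1,-1,-1]}'
python3 -c "
from h import *
go([.5256,.2963,.1645],-66);print(ctrl.state()['wrist_torque'])"
```

```text
time_s: 20.45
tcp_pos: [0.5268, 0.2979, 0.1623]
ee_rot: [-2.684, -1.633, -0.003]
wrist_force: [-0.7, -0.9, 10.9]
gripper_width: 0.304
grasp_force: 28.5
tcp [0.5268 0.2979 0.1623] az -27.37 tilt [0.0013 0.0011] w 0.304 gf 28.529358173254877 F [-0.7 -0.9 10.9] t 20.45
travel [-0.08 -0.02 -0.09] twist 4.83
[-0.0872231   0.11748225  0.03987043]
```

```bash
python3 -m creep '{"travel":[[0,0.007,0],[0,0.007,0],[0,0.007,0],[0,0.007,0],[0,0.007,0],[0,0.007,0],[0,0.007,0],[0,0.007,0],[0,0,0],[0,0,0]],"twist":[[0,0,0.6],[0,0,0.6],[0,0,0.6],[0,0,0.6],[0,0,0.6],[0,0,0.6],[0,0,0.6],[0,0,0.6],[0,0,0],[0,0,0]],"hand":[-1,-1,-1,-1,-1,-1,-1,-1,-1,-1]}'
python3 -c "
from h import *
go([.5256,.2963,.1645],-72);print(ctrl.state()['wrist_torque'],ctrl.state()['joint_positions'])"
```

```text
time_s: 21.7
tcp_pos: [0.5277, 0.297, 0.1623]
ee_rot: [-3.071, -0.659, -0.002]
wrist_force: [-0.9, 0.2, 10.7]
gripper_width: 0.307
grasp_force: 28.5
tcp [0.5277 0.297  0.1623] az -65.76 tilt [0.001  0.0012] w 0.307 gf 28.531454920303077 F [-0.9  0.2 10.7] t 21.7
travel [-0.09 -0.01 -0.09] twist 0.78
[ 0.05566553  0.40935242 -0.06878916] [-1.15755534  0.42801968  0.70531078  1.84156756 -0.32846811  0.9896948
 -1.4617227 ]
```

```bash
python3 -m creep '{"travel":[[0,0.005,0],[0,0.005,0],[0,0,0],[0,0,0]],"twist":[[0,0,0.4],[0,0,0.4],[0,0,0],[0,0,0]],"hand":[-1,-1,-1,-1]}'
python3 -c "
from h import *
go(None);print(ctrl.state()['wrist_torque'])"
python3 -m creep '{"travel":[[0,0,-0.1],[0,0,-0.1],[0,0,-0.1],[0,0,-0.2],[0,0,-0.3],[0,0,-0.5],[0,0,-0.8],[0,0,-0.8],[0,0,-0.8],[0,0,-0.8],[0,0,-0.6],[0,0,0],[0,0,0]],"twist":[[0,0,0],[0,0,0],[0,0,0],[0,0,0],[0,0,0],[0,0,0],[0,0,0],[0,0,0],[0,0,0],[0,0,0],[0,0,0],[0,0,0],[0,0,0]],"hand":[-1,-1,-1,-1,-1,-1,-1,-1,-1,-1,-1,-1,-1]}'
python3 - <<'E'
from h import *
go([.5087,-.3403,.289],-5.8)
t=ctrl.state()["tcp_pos"]; c=ctrl.camera_info("wrist")
print(proj("wrist",[t-[0,0,.1065],[.5256,.2963,.068]],c))
ims={}
for n in("side","top","wrist"):
    im=ctrl.capture(n); ims[n]=im[:,:,::-1].copy(); cv2.imwrite(f"pics/f_{n}.png",ims[n])
f=lambda n,x,y,w,h:cv2.resize(ims[n][y:y+h,x:x+w],(400,300),interpolation=cv2.INTER_CUBIC)
cv2.imwrite("pics/f.png",np.vstack([np.hstack([f("side",230,320,160,120),f("top",105,225,140,105)]),np.hstack([f("wrist",265,180,100,75),f("wrist",220,200,200,150)])]))
E
```

```text
time_s: 22.2
tcp_pos: [0.5279, 0.2971, 0.1623]
ee_rot: [-3.102, -0.487, -0.002]
wrist_force: [0.1, 1.5, 10.6]
gripper_width: 0.299
grasp_force: 30.0
tcp [0.5279 0.2971 0.1623] az -72.16 tilt [0.0012 0.0016] w 0.299 gf 29.96494174003601 F [ 0.1  1.5 10.6] t 22.2
[0.49743816 0.29538694 0.05060595]
time_s: 23.82
tcp_pos: [0.527, 0.2962, 0.2884]
ee_rot: [3.103, 0.487, -0.001]
wrist_force: [0.0, -0.2, -1.1]
gripper_width: 0.296
grasp_force: 30.0
tcp [0.527  0.2962 0.2884] az -72.16 tilt [-0.0007 -0.0004] w 0.296 gf 29.96261090040207 F [ 0.  -0.2 -1.1] t 23.825
travel [-8.500e+00  2.401e+01 -1.000e-02] twist -8.3
[[314.55896037 234.79346169]
 [314.46581041 210.19705586]]
```

View pics/f.png

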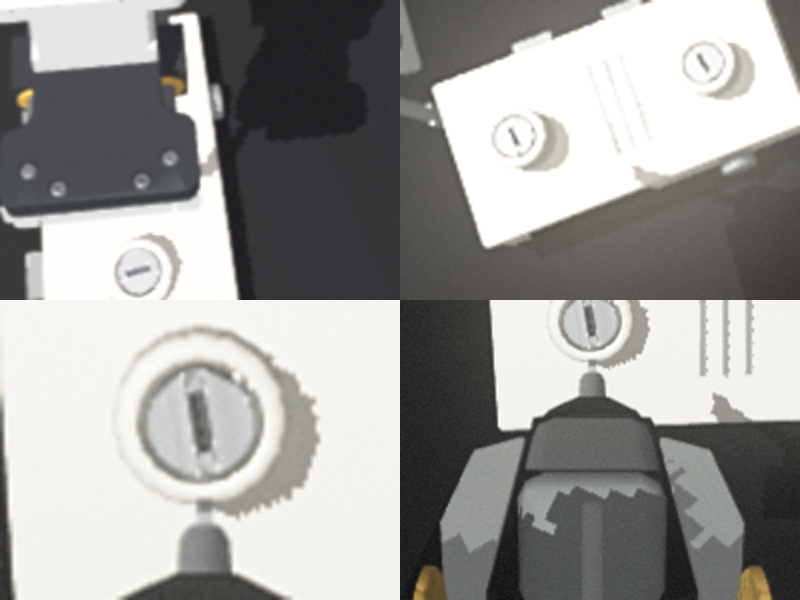

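Both slots now lie across the case (open boss at top (145,273), shut at (212,247)), and the head is back up with its rim visible as before. The driver hangs as it did. Returning to its hole now.

```bash
python3 -m creep '{"travel":[[0,0,0],[0,0,0],[0,0,0],[0,0,0],[0,0,0],[0,0,0],[0,0,0],[0,0,0],[0,0,0],[0,0,0],[0,0,0]],"twist":[[0,0,-0.9],[0,0,-0.9],[0,0,-0.9],[0,0,-0.9],[0,0,-0.9],[0,0,-0.9],[0,0,-0.9],[0,0,-0.9],[0,0,-0.8],[0,0,-0.3],[0,0,0]],"hand":[-1,-1,-1,-1,-1,-1,-1,-1,-1,-1,-1]}'
python3 -m creep '{"travel":[[-0.5,0,0],[-1,0,0],[-1,0,0],[-1,0,0],[-1,0.2,0],[-1,0.2,0],[-1,0.2,0],[-1,0.2,0],[-1,0.2,0],[-1,0.2,0],[-1,0.2,0],[-1,0.2,0],[-1,0.2,0],[-1,0,0],[-1,0,0],[-1,0,0],[-1,0,0],[-1,0,0],[-1,0,0],[-1,0,0]],"twist":[[0,0,0],[0,0,0],[0,0,0],[0,0,0],[0,0,0],[0,0,0],[0,0,0],[0,0,0],[0,0,0],[0,0,0],[0,0,0],[0,0,0],[0,0,0],[0,0,0],[0,0,0],[0,0,0],[0,0,0],[0,0,0],[0,0,0],[0,0,0]],"hand":[-1,-1,-1,-1,-1,-1,-1,-1,-1,-1,-1,-1,-1,-1,-1,-1,-1,-1,-1,-1]}'
python3 -m creep '{"travel":[[-1,0,0],[-1,0,0],[-1,0,0],[-1,0,0],[-0.9,0,0],[-0.6,0,0],[-0.3,0,0],[0,0,0],[0,0,0]],"twist":[[0,0,0],[0,0,0],[0,0,0],[0,0,0],[0,0,0],[0,0,0],[0,0,0],[0,0,0],[0,0,0]],"hand":[-1,-1,-1,-1,-1,-1,-1,-1,-1]}'
python3 -c "
from h import *
go([.5086,-.3403,.120],-5.8)
im=ctrl.capture('wrist'); g=cv2.cvtColor(im,7); print(proj('wrist',[[.5086,-.3418,.105]]))
for y in range(222,250,2): print(y,*g[y,308:326])"
```

```text
time_s: 25.35
tcp_pos: [0.5272, 0.2961, 0.2886]
ee_rot: [2.331, 2.106, -0.001]
wrist_force: [0.4, -0.9, -0.8]
gripper_width: 0.298
grasp_force: 30.0
time_s: 27.85
tcp_pos: [0.5219, -0.195, 0.2891]
ee_rot: [-2.331, -2.106, -0.001]
wrist_force: [0.8, 0.1, -1.5]
gripper_width: 0.297
grasp_force: 30.0
time_s: 28.98
tcp_pos: [0.5087, -0.3368, 0.2889]
ee_rot: [-2.329, -2.108, -0.0]
wrist_force: [-0.0, -0.0, -1.6]
gripper_width: 0.3
grasp_force: 30.0
tcp [ 0.5087 -0.3368  0.2889] az -5.73 tilt [0.     0.0003] w 0.3 gf 29.962659180164337 F [-0.  -0.  -1.6] t 28.975
travel [-0.14  0.01  6.76] twist 0.01
[[316.57485706 221.06342807]]
222 150 150 147 153 156 152 150 153 148 145 144 141 143 137 141 144 145 146
224 153 146 147 149 148 153 153 151 148 145 143 143 140 137 136 139 141 144
226 148 151 146 145 150 150 151 153 147 150 147 143 140 138 135 139 144 142
228 163 151 147 146 147 154 153 154 150 151 143 138 140 137 136 141 143 158
230 224 205 180 160 155 160 182 189 189 186 155 147 154 149 158 160 185 216
232 230 231 230 224 216 214 215 206 203 203 190 183 197 213 219 224 220 226
234 228 229 230 231 233 235 241 240 240 241 236 231 229 229 228 226 222 224
236 228 230 232 220 196 195 197 197 202 204 201 201 218 227 228 226 224 222
238 228 228 197 167 168 178 181 185 189 191 189 182 182 202 223 227 225 224
240 228 204 160 157 170 177 183 181 188 191 186 186 181 170 196 221 228 223
242 231 180 150 160 168 176 185 187 189 187 191 184 179 171 190 222 227 225
244 227 184 154 162 171 176 186 185 189 191 184 187 182 173 186 221 227 224
246 231 170 150 163 175 181 184 185 188 191 191 185 184 173 183 225 227 224
248 130 93 99 111 109 119 117 121 119 124 121 119 120 111 115 144 166 195
```

```bash
python3 -m creep '{"travel":[[-0.14,0.01,0.3],[0,0,0.8],[0,0,0.8],[0,0,0.8],[0,0,0.8],[0,0,0.6],[0,0,0.5],[0,0,0.4],[0,0,0.4],[0,0,0.4],[0,0,0.3],[0,0,0.3],[0,0,0.2],[0,0,0],[0,0,0]],"twist":[[0,0,0],[0,0,0],[0,0,0],[0,0,0],[0,0,0],[0,0,0],[0,0,0],[0,0,0],[0,0,0],[0,0,0],[0,0,0],[0,0,0],[0,0,0],[0,0,0],[0,0,0]],"hand":[-1,-1,-1,-1,-1,-1,-1,-1,-1,-1,-1,-1,-1,-1,-1]}'
python3 -c "
from h import *
go([.5086,-.3403,.1175],-5.8)"
```

```text
time_s: 30.9
tcp_pos: [0.5084, -0.3412, 0.1242]
ee_rot: [2.33, 2.107, 0.0]
wrist_force: [0.8, -0.5, -1.1]
gripper_width: 0.293
grasp_force: 30.0
tcp [ 0.5084 -0.3412  0.1242] az -5.78 tilt [ 0.0002 -0.0002] w 0.293 gf 29.962613582611084 F [ 0.8 -0.5 -1.1] t 30.9
travel [0.04 0.   0.27] twist 0.0
```

No contact force. I'll lower until the collar rests.

```bash
python3 -m creep '{"travel":[[0,0,0.1],[0,0,0.05],[0,0,0.05],[0,0,0],[0,0,0]],"twist":[[0,0,0],[0,0,0],[0,0,0],[0,0,0],[0,0,0]],"hand":[-1,-1,-1,-1,-1]}'
python3 -m creep '{"travel":[[0,0,0],[0,0,0],[0,0,0],[0,0,0],[0,0,0],[0,0,0],[0,0,0],[0,0,0]],"twist":[[0,0,0],[0,0,0],[0,0,0],[0,0,0],[0,0,0],[0,0,0],[0,0,0],[0,0,0]],"hand":[0,0.5,1,1,1,1,1,1]}'
python3 -m creep '{"travel":[[0,0,-0.4],[0,0,-0.7],[0,0,-0.8],[0,0,-0.8],[0,0,-0.8],[0,0,-0.8],[0,0,-0.8],[0,0,-0.6],[0,0,-0.2],[0,0,0],[0,0,0]],"twist":[[0,0,0],[0,0,0],[0,0,0],[0,0,0],[0,0,0],[0,0,0],[0,0,0],[0,0,0],[0,0,0],[0,0,0],[0,0,0]],"hand":[1,1,1,1,1,1,1,1,1,1,1]}'
python3 - <<'E'
from h import *
go(None); ims={}
for n in("side","top","wrist"):
    im=ctrl.capture(n); ims[n]=im[:,:,::-1].copy()
f=lambda n,x,y,w,h:cv2.resize(ims[n][y:y+h,x:x+w],(400,300),interpolation=cv2.INTER_CUBIC)
cv2.imwrite("pics/g.png",np.vstack([np.hstack([f("side",290,110,160,120),f("side",230,320,160,120)]),np.hstack([f("wrist",220,0,360,270),f("top",0,60,560,420)])]))
E
```

```text
time_s: 31.52
tcp_pos: [0.5084, -0.3411, 0.1191]
ee_rot: [2.33, 2.107, 0.0]
wrist_force: [-1.0, 1.5, 3.2]
gripper_width: 0.296
grasp_force: 30.0
time_s: 32.52
tcp_pos: [0.5083, -0.3411, 0.119]
ee_rot: [-2.33, -2.107, 0.0]
wrist_force: [0.4, 0.4, 0.7]
gripper_width: 1.002
grasp_force: 0.0
time_s: 33.9
tcp_pos: [0.5081, -0.3409, 0.2659]
ee_rot: [-2.33, -2.106, 0.001]
wrist_force: [-0.7, -0.4, -1.6]
gripper_width: 1.001
grasp_force: 0.0
tcp [ 0.5081 -0.3409  0.2659] az -5.77 tilt [-0.0009  0.0003] w 1.001 gf 0.0 F [-0.7 -0.4 -1.6] t 33.9
```

View pics/g.png

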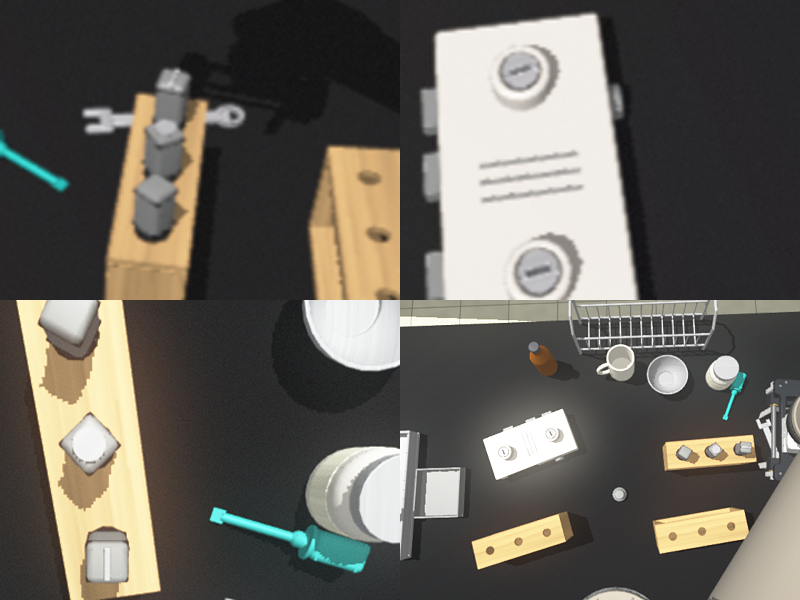

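The flat driver hangs upright in its hole, rib visible at side crop (172,80), beside the untouched nut driver and awl. Both slots lie across the case and the gripper is clear of everything. Handing in.

```bash
python3 -c "
from rig import ctrl
print(ctrl.hand_in())"
```

```text
the job is handed in; nothing more can be done
None
```

I pushed and turned the open fastener until it locked, hung the flat screwdriver back upright in its own rack hole, and handed the job in at about 34 s; the hand-in returned no verdict, but the last pictures show both slots across the case and the other tools in place.

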